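Mount an earring stand in its slotted counter base

TASK

Set up the T-shaped wooden earring stand on the shop counter: pick it up, turn it until its flat, board-like post lines up with the oblong slot of its dark wooden base (not the base with the round hole), and thread the post down through the slot until its foot rests on the counter. Lower it all the way rather than dropping it, let go and leave it standing upright. Do not push or knock over the terracotta vase.

Things in the scene. Friction and masses are not known exactly. Their poses are not given: they have to be found in the camera images.
- earring_stand: Loose pale wooden T, upright, 0.11-0.22 kg, 150 mm tall. Post: flat board 24 (x) by 46 mm (y). Top bar: 24 (x) by 150 (y) by 24 mm high, flush with the post's faces, so grip across the 24 mm at mid-bar. Disc earrings hang under the bar 42 and 64 mm from its middle, lowest 99 mm above the foot. A half turn leaves it the same. Origin: centre of the foot's underside; z up, y along bar and post's width.
- slot_base: Dark wooden block 96 x 96 mm, 45 mm high, screwed down, with an oblong slot right through its middle to the white counter. Slot 34 (x) by 56 mm (y), rim bevelled 4 mm: the post goes in with 5 mm to spare each side when its y axis lies along the slot's y axis, either way round. Origin: centre of the underside, level with the counter, on the slot's axis; z up, y along the slot.
- round_base: The wrong base: the same dark wooden block, 96 x 96 x 45 mm, screwed to the counter, with a round hole 38 mm wide that does not take the post. Origin: centre of the underside; z up.
- vase: Loose terracotta vase, 100 mm tall and 80 mm across, standing at the far side of the counter; not to be disturbed. Origin: centre of the underside; z up.
Not all that is in view belongs to the job. What is shaped like the earring_stand but green or turquoise is not meant. Leave any pink look-alike of the slot_base alone.

How it is judged:
By the outcome, as a careful person would: the job done as asked, in the order asked, and still so for the second after the job is handed in, with the robot touching nothing.
It also fails if it takes over 40 s, if anything falls off the work surface, if the arm or the gripper's body presses on something with over 40 N, if the wrist force passes 120 N, or if a joint passes its speed limit or range.

ROBOT

A 6-joint arm with a two-finger parallel gripper is mounted at the origin on the work surface. World frame = base frame: x ahead of the robot, y to its left, z up, the work surface at z = 0. Lengths are in m, angles in rad, forces in N, time in s.
With the tool pointing down it reaches from about 0.375 to 0.9 m from the base axis. Payload 3.1 kg.
Tool frame: the origin (TCP) lies at the very end of the fingers, on their centre line; the grasp point (between the pads) lies 19 mm behind it; z points along the fingers, y is the direction in which the jaws open and shut (so a half turn about z gives the same grasp; the last joint's range is limited). The gripper opens to 85 mm and grips with 20 to 120 N. Pads are 22 mm wide; open, the fingers measure 114 mm over their backs; the gripper's body (76 mm by 85 mm) begins 54 mm behind the grasp point. The pads swing forward as they close: fully open they stand 13 mm farther back than shut.
Start: joints at [1.169, 0.527, 1.433, -0, 1.181, -0.178], TCP at [0.138, 0.61, 0.231] pointing down, gripper open.
Joint ranges: [-3.08, 3.08], [-0.75, 2.2], [0.22, 2.44], [-1.43, 4.57], [0, 2.65], [-2.85, 2.85]. Speed limits (rad/s): [2.79, 2.79, 3.14, 3.14, 3.14, 3.14].

INTERFACE

Orientations are given as a unit quaternion [x, y, z, w].
In Python, from station import * gives the robot as it stands.
- The arm moves only by the tool jog_arm, never from a script. Its argument "motion" is a list of rows, each a list of 5 numbers: the shift along the world's x, y, z in cm, then the turn about the world's z in degrees, then the closure in counts, from 0 (fully open) to 255 (shut). In form: [[tx, ty, tz, yaw, jaw], ...]. A call has 1 to 10 rows; each row shifts and turns the pose as measured when the row begins; what a row does not reach is not made up. A row lasts 1/12 s, in which the tool goes at most 41.7 mm and 7.16 degrees, less where a joint would pass 70% of its speed; a pose out of reach is approached as far as the arm can. A call with a gripper value outside its range is refused whole. The fingers move at their own pace and stop on an object; "squeeze" is the grip in N (left out, the last holds). Time passes only in rows, so rows that do not move let the fingers close. It gives the time, the measured TCP pose, the force and the opening at its end, in the units of the state.
- sense(): the state, without advancing time (a new reading comes with each control period).
- snapshot(name): name is "side" or "top"; returns a dict with "img" (420x560x3 uint8, red, green, blue), "depth" (420x560 float32, m along the optical axis (not along the pixel's ray), 0 where there is no reading), "intrinsics" (3x3 intrinsics, pixels), "eye" and "attitude" of the camera in the world. Camera axes: x right, y down, z forward; pixel columns grow to the right and rows downward; lengths in m; the calibration is good to about 2 mm. A picture is of the moment at which its call begins.
- sign_off(): hands the job in, once; it reports no verdict.
The state is a dict: "t": time; "q": joint angles; "qd": joint speeds; "tau": joint torques, N m; "tcp_pos": TCP position; "tool_rot": TCP orientation; "force": force on the tool from outside, world axes, zero at the start; "ft_torque": the same for the moment, N m; "finger_gap": opening from 0.0 (shut) to 1.0 (fully open).
Only numpy, scipy, OpenCV 4.12 (cv2) and the standard library are available. Lean on these libraries where they do the work, as an engineer would, in place of code of your own. Each camera call takes 0.05 s, during which the arm holds its last target.

## Working session

There is one attempt and no reset: what is moved stays moved. The work goes in short steps, Python scripts to look and compute and a tool call to move; the robot and the scene stay as the last step left them, time stands still between calls to the robot, and variables do not carry over. Pictures are saved under pics/ and viewed, and the job is handed in when it is done.

Besides the shell and the picture viewer there is one more tool, called after "Emit:" in YAML: its name, and indented under it one key for each argument. jog_arm: Moves the arm, as the interface text tells. Its arguments: {"type":"object","properties":{"motion":{"type":"array","items":{"type":"array","items":{"type":"number"}}},"squeeze":{"type":"number"}},"required":["motion"]}

```bash
mkdir -p pics; python3 - <<'E'
from station import *
import cv2,numpy as np
s=sense();print(s['t'],s['tcp_pos'],s['tool_rot'],s['finger_gap'],s['force'])
for n in('top','side'):
    d=snapshot(n);cv2.imwrite(f'pics/{n}0.png',d['img'][:,:,::-1]);np.savez(f'{n}0.npz',**d)
    print(n,d['intrinsics'].tolist(),d['eye'],d['attitude'])
E
```

```text
0.0 [0.13780921 0.60889003 0.23032442] [ 1.11189370e-01  9.93798646e-01 -1.04177541e-03 -2.99458179e-04] 1.0007701104259248 [ 0.34802599 -0.76925769 -0.94253855]
top [[393.81683213777296, 0.0, 282.2889304174783], [0.0, 393.81683213777296, 205.13050213908386], [0.0, 0.0, 1.0]] [0.39816993 0.0318445  0.83446224] [ 0.70662558 -0.70295278  0.06623244 -0.04637824]
side [[494.69610120147615, 0.0, 281.350469372566], [0.0, 494.69610120147615, 209.62679197114267], [0.0, 0.0, 1.0]] [0.26913828 0.5528526  0.71810073] [-0.20613036  0.90912395 -0.35289541  0.08042857]
```

View pics/top0.png

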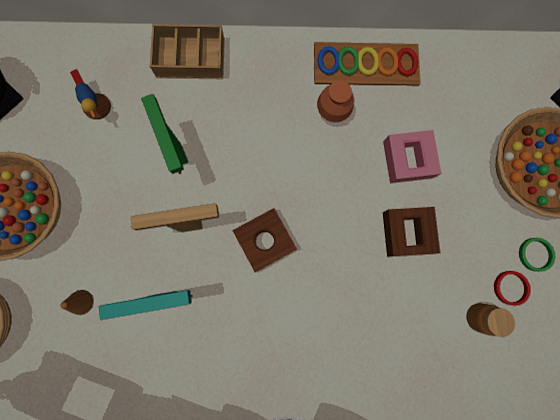

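View pics/side0.png

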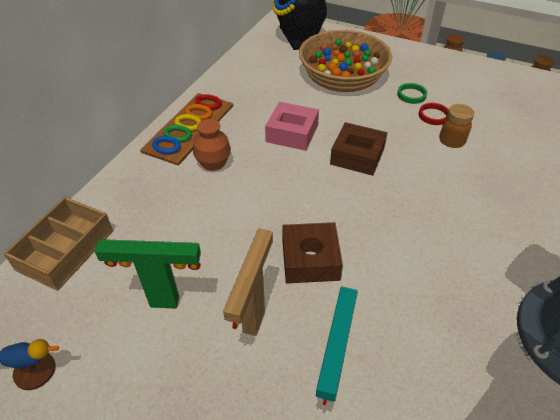

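Candidates in the top view:
- **Stand:** pale wooden T at (175,216), which I choose. The green T at (165,133) and turquoise T at (145,304) are look-alikes.
- **Base:** dark block with an oblong slot at (411,231), which I choose. The round-hole block at (265,240) is the wrong one, and the pink block at (411,156) is a look-alike.
- **Vase:** at (336,101).

Next I'll measure these and check the choice in close crops.

```bash
cat > h.py <<'E'
import numpy as np,cv2
from scipy.spatial.transform import Rotation as R
def world(d):
    K=d['intrinsics'];h,w=d['depth'].shape
    u,v=np.meshgrid(np.arange(w),np.arange(h))
    z=d['depth'];p=np.stack([(u-K[0,2])/K[0,0]*z,(v-K[1,2])/K[1,1]*z,z],-1)
    return p@R.from_quat(d['attitude']).as_matrix().T+d['eye']
def ray(d,uv,zp):
    K=d['intrinsics'];uv=np.atleast_2d(uv).astype(float)
    r=np.c_[(uv[:,0]-K[0,2])/K[0,0],(uv[:,1]-K[1,2])/K[1,1],np.ones(len(uv))]@R.from_quat(d['attitude']).as_matrix().T
    return d['eye']+r*((zp-d['eye'][2])/r[:,2])[:,None]
def rect(p):
    (c,s,a)=cv2.minAreaRect((p[:,:2]*1000).astype(np.float32))
    b=cv2.boxPoints((c,s,a));e=[b[1]-b[0],b[2]-b[1]];l=max(e,key=np.linalg.norm)
    return np.round(c,1),np.round(s,1),round(float(np.degrees(np.arctan2(l[1],l[0]))%180),1)
E
python3 - <<'E'
from h import *
for n,bb in(('top',(120,195,235,240)),('side',(215,220,280,340))):
    d=dict(np.load(n+'0.npz'));W=world(d);x0,y0,x1,y1=bb
    m=np.zeros(W.shape[:2],bool);m[y0:y1,x0:x1]=1
    im=d['img'].astype(int);m&=(abs(W[...,2]-.15)<.006)&(d['depth']>0)&(im[...,0]-im[...,2]>25)
    P=W[m];print(n,'bar',m.sum(),rect(P),P[:,2].mean().round(4))
    if n=='side' : pass
for n,s0,r0 in(('top',(411,231),(265,240)),('side',(359,148),(312,252))):
    d=dict(np.load(n+'0.npz'));W=world(d)
    for nm,(u,v) in(('slot',s0),('round',r0)):
        m=np.zeros(W.shape[:2],np.uint8);m[v-38:v+38,u-38:u+38]=1
        m&=(abs(W[...,2]-.045)<.006).astype(np.uint8)
        im=d['img'].astype(int);m&=(im.max(-1)<140).astype(np.uint8)
        cs,hi=cv2.findContours(m,cv2.RETR_CCOMP,cv2.CHAIN_APPROX_NONE)
        for c,h in zip(cs,hi[0]):
            if cv2.contourArea(c)>60:
                print(n,nm,'hole' if h[3]>=0 else 'outer',rect(ray(d,c[:,0],.045)))
d=dict(np.load('top0.npz'));W=world(d)
m=np.zeros(W.shape[:2],bool);m[75:130,310:362]=1
im=d['img'].astype(int);m&=(im[...,0]-im[...,2]>45)&(W[...,2]>.03);P=W[m];print('vase',P.min(0),P.max(0))
d2=np.load('side0.npz')
a=cv2.resize(d['img'][180:280,100:300],(400,200),interpolation=2);b=cv2.resize(d['img'][180:280,340:540],(400,200),interpolation=2)
c=cv2.resize(d2['img'][215:345,190:350],(400,325),interpolation=2);e=cv2.resize(d2['img'][85:215,260:420],(400,325),interpolation=2)
cv2.imwrite('pics/crop.png',np.vstack([np.hstack([a,b]),np.hstack([c,e])])[:,:,::-1])
E
```

```text
top bar 1201 (array([487.8, 201.5]), array([ 24.6, 149.6]), 99.4) 0.1498
side bar 1567 (array([486.6, 204.3]), array([ 24.8, 150.6]), 99.3) 0.1491
top slot outer (array([ 473.7, -256.6]), array([96.1, 98.5]), 93.6)
top slot hole (array([ 473.4, -256.2]), array([59.5, 37.3]), 3.7)
top round outer (array([455. ,  45.5]), array([96., 96.]), 119.1)
top round hole (array([454.4,  46.2]), array([39.7, 39.5]), 45.3)
side slot outer (array([ 471.6, -250.9]), array([ 96.5, 103.7]), 93.5)
side slot hole (array([ 470.9, -250.3]), array([58.9, 39.3]), 3.2)
side round outer (array([452.7,  50.3]), array([ 96.1, 100.9]), 119.0)
side round hole (array([452.1,  51. ]), array([39.8, 37.4]), 25.5)
vase [ 0.39816993 -0.13690449  0.03796488] [0.7757537  0.0318445  0.83446224]
```

View pics/crop.png

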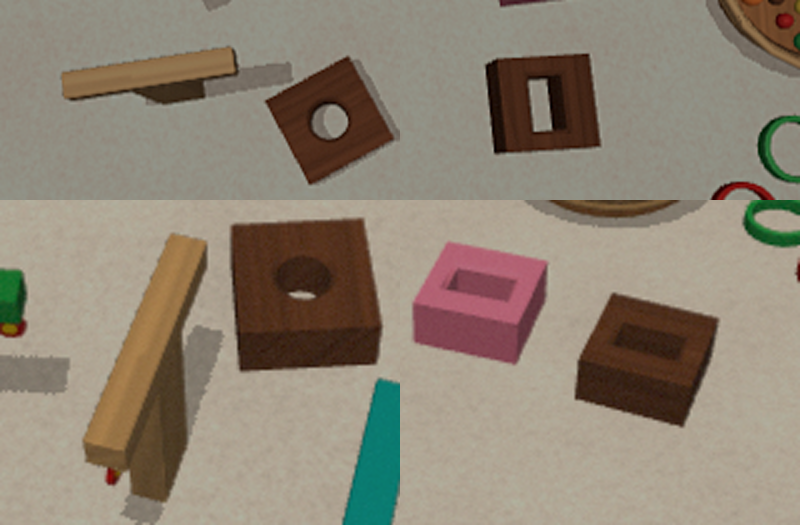

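The crops confirm both choices: the pale T is neither green nor turquoise, and the dark block has the oblong slot open to the white counter. The bar runs at 99.3° and its centre is about (0.487, 0.203). The slot runs at about 3.5°. I'll move above the stand, turning the jaws by −68°.

Emit:
jog_arm:
  motion:
    - [2.5,-2.9,0,-5,90]
    - [2.5,-2.9,0,-5,90]
    - [2.5,-2.9,0,-5,90]
    - [2.5,-2.9,0,-5,90]
    - [2.5,-2.9,0,-5,90]
    - [2.5,-2.9,0,-5,90]
    - [2.5,-2.9,0,-5,90]
    - [2.5,-2.9,0,-5,90]
    - [2.5,-2.9,0,-5,90]
    - [2.5,-2.9,0,-5,90]
  squeeze: 40

```text
t: 0.93
tcp_pos: [0.3877, 0.3103, 0.2265]
tool_rot: [0.532, 0.847, -0.001, -0.002]
force: [0.2, 0.6, 0.2]
finger_gap: 0.649
```

```bash
cat > st.py <<'E'
from station import *
import numpy as np
from scipy.spatial.transform import Rotation as R
s=sense();M=R.from_quat(s['tool_rot']).as_matrix()
print(round(s['t'],2),s['tcp_pos'].round(4),'jawdeg',np.degrees(np.arctan2(M[1,1],M[0,1])).round(2),'tilt',M[:,2].round(4),'gap',round(s['finger_gap'],3),'F',s['force'].round(1),'q',np.round(s['q'],2))
E
python3 st.py; python3 - <<'E'
from h import *
for n,s0 in(('top',(411,231)),('side',(359,148))):
    d=dict(np.load(n+'0.npz'));W=world(d);u,v=s0;im=d['img'].astype(int)
    sub=(slice(v-38,v+38),slice(u-38,u+38))
    z=W[sub][...,2];dk=im[sub].max(-1)<140
    zt=np.median(z[dk&(abs(z-.045)<.006)]);print(n,'ztop',zt.round(4))
    m=np.zeros(W.shape[:2],np.uint8);m[sub]=(dk&(abs(z-zt)<.002))
    cs,hi=cv2.findContours(m,cv2.RETR_CCOMP,cv2.CHAIN_APPROX_NONE)
    for c,h in zip(cs,hi[0]):
        if cv2.contourArea(c)>60: print(n,'hole' if h[3]>=0 else 'outer',rect(ray(d,c[:,0],zt)))
    P=W[(abs(W[...,2]-.06)<.04)&(im[...,0]-im[...,2]>45)&(W[...,0]>.55)&(W[...,0]<.72)&(W[...,1]>-.15)&(W[...,1]<0)]
    print('vase',P.min(0).round(3),P.max(0).round(3))
E
```

```text
0.93 [0.3877 0.3103 0.2265] jawdeg 25.78 tilt [-5.1e-03  7.0e-04 -1.0e+00] gap 0.649 F [0.2 0.6 0.2] q [ 0.45  0.36  1.75  0.    1.03 -0.  ]
top ztop 0.0454
top outer (array([ 473.8, -257.2]), array([96. , 97.1]), 93.7)
top hole (array([ 473.8, -257. ]), array([74.8, 44.8]), 2.9)
vase [ 0.707 -0.126  0.038] [ 0.72  -0.075  0.075]
side ztop 0.0439
side outer (array([ 472.4, -253.5]), array([ 96.4, 100.8]), 93.8)
side hole (array([ 472.5, -251.5]), array([65.8, 52.7]), 1.2)
vase [ 0.706 -0.122  0.02 ] [ 0.72  -0.071  0.076]
```

Emit:
jog_arm:
  motion:
    - [2.5,-2.7,0,-4.1,90]
    - [2.5,-2.7,0,-4.1,90]
    - [2.5,-2.7,0,-4.1,90]
    - [2.5,-2.7,0,-4.1,90]
    - [0,0,0,0,90]

```text
t: 1.35
tcp_pos: [0.4958, 0.1905, 0.2256]
tool_rot: [0.656, 0.755, -0.001, -0.001]
force: [-0.1, 1.2, 0.7]
finger_gap: 0.646
```

```bash
python3 st.py; python3 - <<'E'
from station import *
import cv2,numpy as np
a=snapshot('top')['img'];b=snapshot('side')['img']
cv2.imwrite('pics/a1.png',np.hstack([a[130:330,80:360],b[150:350,160:440]])[:,:,::-1])
E
```

```text
1.35 [0.4958 0.1905 0.2256] jawdeg 7.97 tilt [-2.8e-03  4.0e-04 -1.0e+00] gap 0.646 F [-0.1  1.2  0.7] q [0.16 0.41 1.67 0.   1.06 0.02]
```

View pics/a1.png

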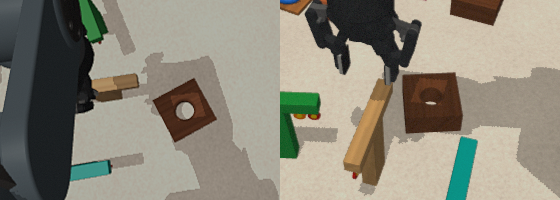

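The image shows the open gripper above the bar, a little past its middle toward −y. I'll correct by (−0.9, +1.2) cm and +1.3°.

Emit:
jog_arm:
  motion:
    - [-0.9,1.2,0,1.3,90]
    - [0,0,0,0,90]
    - [0,0,0,0,90]

```text
t: 1.7
tcp_pos: [0.4774, 0.2087, 0.2241]
tool_rot: [0.644, 0.765, -0.004, -0.006]
force: [-0.2, 0.4, 0.1]
finger_gap: 0.649
```

```bash
python3 st.py
```

```text
1.7 [0.4774 0.2087 0.2241] jawdeg 9.88 tilt [-0.0138  0.0023 -0.9999] gap 0.649 F [-0.2  0.4  0.1] q [0.19 0.4  1.69 0.01 1.06 0.02]
```

Emit:
jog_arm:
  motion:
    - [0,0,0,0,90]
    - [0,0,0,0,90]

```text
t: 1.87
tcp_pos: [0.4747, 0.2112, 0.2241]
tool_rot: [0.641, 0.767, -0.004, -0.007]
force: [0.1, -0.6, -0.0]
finger_gap: 0.647
```

```bash
python3 st.py
```

```text
1.87 [0.4747 0.2112 0.2241] jawdeg 10.21 tilt [-0.0153  0.0021 -0.9999] gap 0.647 F [ 0.1 -0.6 -0. ] q [0.2  0.4  1.69 0.01 1.06 0.02]
```

Emit:
jog_arm:
  motion:
    - [0.7,-0.4,0,-0.5,90]
    - [0,0,0,0,90]
    - [0,0,0,0,90]
    - [0,0,0,0,90]

```text
t: 2.2
tcp_pos: [0.4816, 0.2085, 0.2245]
tool_rot: [0.644, 0.765, -0.004, -0.006]
force: [0.3, -0.9, 0.2]
finger_gap: 0.644
```

```bash
python3 st.py
```

```text
2.2 [0.4816 0.2085 0.2245] jawdeg 9.87 tilt [-0.0143  0.0023 -0.9999] gap 0.644 F [ 0.3 -0.9  0.2] q [0.19 0.41 1.68 0.01 1.07 0.02]
```

Emit:
jog_arm:
  motion:
    - [0.6,-0.5,0,-0.6,90]
    - [0,0,0,0,90]
    - [0,0,-1.0,0,90]
    - [0,0,-1.0,0,90]
    - [0,0,-1.0,0,90]
    - [0,0,-1.0,0,90]
    - [0,0,0,0,90]
    - [0,0,0,0,90]

```text
t: 2.87
tcp_pos: [0.4881, 0.2016, 0.1793]
tool_rot: [0.649, 0.761, -0.004, -0.007]
force: [-0.2, -0.5, -0.2]
finger_gap: 0.646
```

```bash
python3 st.py
```

```text
2.87 [0.4881 0.2016 0.1793] jawdeg 9.06 tilt [-0.0162  0.0021 -0.9999] gap 0.646 F [-0.2 -0.5 -0.2] q [0.18 0.48 1.72 0.01 0.96 0.02]
```

Emit:
jog_arm:
  motion:
    - [0,0,-1.1,0.1,90]
    - [0,0,-1.1,0.1,90]
    - [0,0,-1.1,0,90]
    - [0,0,-1.1,0,90]
    - [0,0,-0.8,0,90]
    - [0,0,0,0,90]
    - [0,0,0,0,90]

```text
t: 3.45
tcp_pos: [0.4891, 0.2018, 0.1257]
tool_rot: [0.648, 0.762, -0.004, -0.006]
force: [0.8, -0.5, 0.2]
finger_gap: 0.649
```

```bash
python3 st.py; python3 - <<'E'
from station import *
import cv2,numpy as np
b=snapshot('side')['img']
cv2.imwrite('pics/a2.png',cv2.resize(b[150:350,160:400],(720,600))[:,:,::-1])
E
```

```text
3.45 [0.4891 0.2018 0.1257] jawdeg 9.27 tilt [-0.0139  0.0025 -0.9999] gap 0.649 F [ 0.8 -0.5  0.2] q [0.18 0.56 1.76 0.01 0.83 0.01]
```

View pics/a2.png

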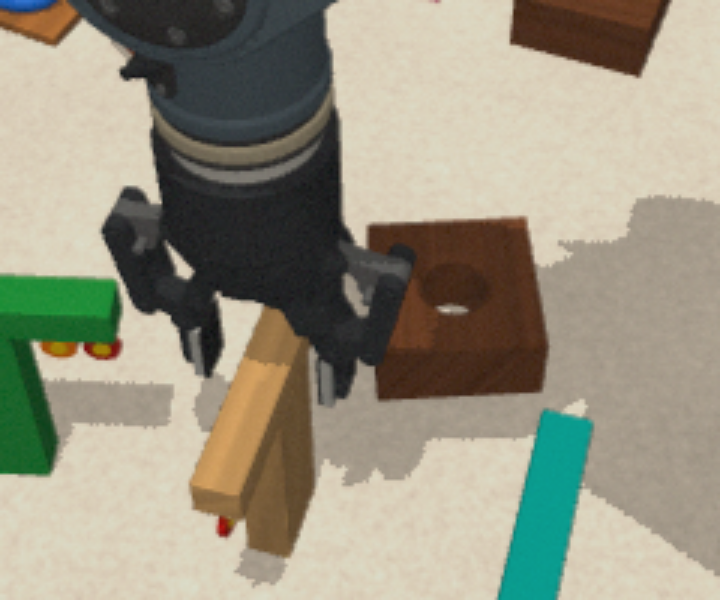

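The fingers straddle the bar at mid-length and are clear of the green T. I'll go down 0.6 cm more and close.

Emit:
jog_arm:
  motion:
    - [-0.1,0,-0.6,0,90]
    - [0,0,0,0,120]
    - [0,0,0,0,160]
    - [0,0,0,0,230]
    - [0,0,0,0,230]
    - [0,0,0,0,230]
    - [0,0,0,0,230]
    - [0,0,0,0,230]
  squeeze: 50

```text
t: 4.17
tcp_pos: [0.4892, 0.2021, 0.1213]
tool_rot: [0.648, 0.762, -0.002, -0.005]
force: [-0.1, 0.6, -1.8]
finger_gap: 0.272
```

```bash
python3 st.py
```

```text
4.17 [0.4892 0.2021 0.1213] jawdeg 9.28 tilt [-0.0099  0.0033 -0.9999] gap 0.272 F [-0.1  0.6 -1.8] q [0.18 0.57 1.77 0.01 0.82 0.01]
```

The gap of 0.272 is about 23 mm, so the bar is gripped. Lifting.

Emit:
jog_arm:
  motion:
    - [0,0,0.5,0,230]
    - [0,0,1.0,0,230]
    - [0,0,1.5,0,230]
    - [0,0,1.5,0,230]
    - [0,0,1.5,0,230]
    - [0,0,1.5,0,230]
    - [0,0,1.5,0,230]
    - [0,0,0.5,0,230]
    - [0,0,0,0,230]
    - [0,0,0,0,230]

```text
t: 5.0
tcp_pos: [0.4871, 0.2018, 0.2251]
tool_rot: [0.648, 0.762, -0.002, -0.005]
force: [-0.2, -0.5, -1.9]
finger_gap: 0.269
```

```bash
python3 st.py; python3 - <<'E'
from station import *
import cv2,numpy as np
b=snapshot('side')['img']
cv2.imwrite('pics/a3.png',b[:,:,::-1])
E
```

```text
5.0 [0.4871 0.2018 0.2251] jawdeg 9.28 tilt [-0.0104  0.0032 -0.9999] gap 0.269 F [-0.2 -0.5 -1.9] q [0.18 0.41 1.68 0.01 1.07 0.01]
```

View pics/a3.png

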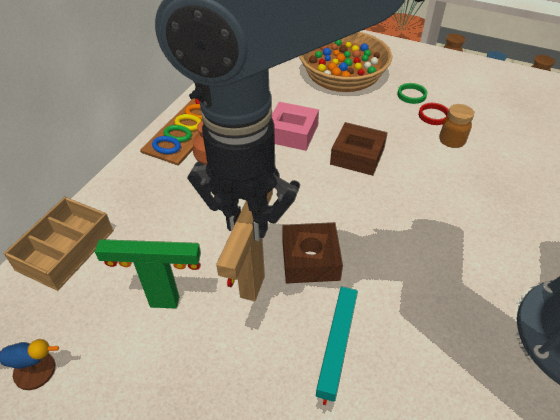

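The stand is held upright, with its foot about 10 cm above the counter. Now I'll carry it toward the slot while turning it.

Emit:
jog_arm:
  motion:
    - [0,-1.5,0,-3,230]
    - [0,-2.8,0,-6,230]
    - [0,-2.8,0,-6,230]
    - [0,-2.8,0,-6,230]
    - [0,-2.8,0,-6,230]
    - [0,-2.8,0,-6,230]
    - [0,-2.8,0,-6,230]
    - [0,-2.8,0,-6,230]
    - [0,-2.8,0,-6,230]
    - [0,-2.8,0,-6,230]

```text
t: 5.88
tcp_pos: [0.4791, -0.0696, 0.2153]
tool_rot: [0.939, 0.344, -0.004, -0.014]
force: [-0.2, -0.9, -1.1]
finger_gap: 0.273
```

```bash
python3 st.py
```

```text
5.88 [ 0.4791 -0.0696  0.2153] jawdeg -49.78 tilt [-0.0174  0.0229 -0.9996] gap 0.273 F [-0.2 -0.9 -1.1] q [-0.38  0.37  1.78  0.02  1.01  0.47]
```

Emit:
jog_arm:
  motion:
    - [0,-2.7,0.1,-5.5,230]
    - [0,-2.7,0.1,-5.5,230]
    - [0,-2.7,0.1,-5.5,230]
    - [0,-2.7,0.1,-5.5,230]
    - [0,-2.2,0,-4.5,230]
    - [0,-1.2,0,-2.5,230]
    - [0,-0.5,0,-1,230]
    - [0,0,0,0,230]
    - [0,0,0,0,230]
    - [0,0,0,0,230]

```text
t: 6.72
tcp_pos: [0.4728, -0.2272, 0.2093]
tool_rot: [0.997, 0.07, -0.007, -0.021]
force: [-0.1, -0.2, -2.3]
finger_gap: 0.274
```

```bash
python3 st.py
```

```text
6.72 [ 0.4728 -0.2272  0.2093] jawdeg -81.96 tilt [-0.0169  0.041  -0.999 ] gap 0.274 F [-0.1 -0.2 -2.3] q [-0.67  0.44  1.68  0.02  1.06  0.74]
```

Emit:
jog_arm:
  motion:
    - [0.1,-0.8,0,-1,230]
    - [0.1,-0.8,0,-1,230]
    - [0,-0.8,0,-1,230]
    - [0,-0.5,0,-0.7,230]
    - [0,0,0,0,230]
    - [0,0,0,0,230]
    - [0,0,0,0,230]

```text
t: 7.3
tcp_pos: [0.4753, -0.2556, 0.2093]
tool_rot: [0.999, 0.038, -0.007, -0.022]
force: [0.4, 0.2, -1.1]
finger_gap: 0.268
```

```bash
python3 st.py; python3 - <<'E'
from station import *
import cv2,numpy as np
for n in('top','side'):
    d=snapshot(n);np.savez(f'{n}1.npz',**d);cv2.imwrite(f'pics/{n}1.png',d['img'][:,:,::-1])
a=np.load('top1.npz')['img'];b=np.load('side1.npz')['img']
cv2.imwrite('pics/b1.png',np.hstack([cv2.resize(a[120:300,340:480],(400,514)),cv2.resize(b[20:200,280:420],(400,514))])[:,:,::-1])
E
```

```text
7.3 [ 0.4753 -0.2556  0.2093] jawdeg -85.7 tilt [-0.0149  0.0433 -0.999 ] gap 0.268 F [ 0.4  0.2 -1.1] q [-0.71  0.45  1.65  0.03  1.08  0.77]
```

View pics/b1.png

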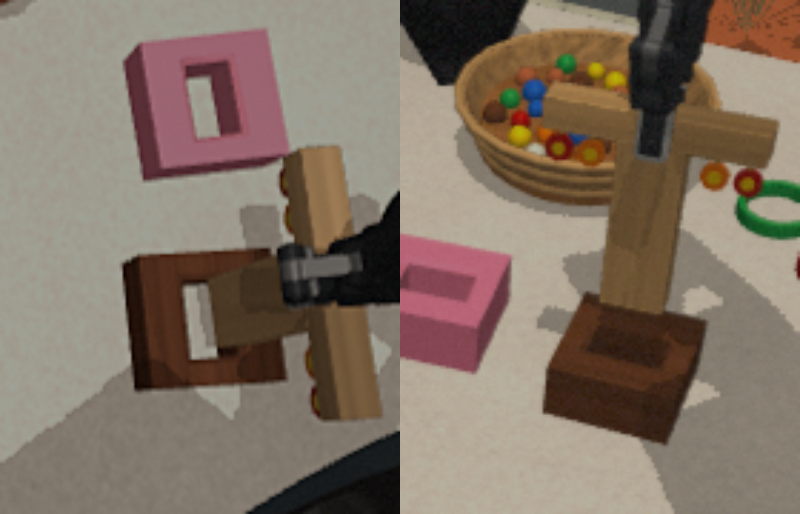

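The top view shows the post's foot just beyond the slot's +y side, with the bar close to parallel with the slot. I'll measure tilt, yaw and foot position relative to the slot.

```bash
cat > meas.py <<'E'
from h import *
import sys
k=sys.argv[1]
for n in('top','side'):
    d=dict(np.load(n+k+'.npz'));W=world(d);im=d['img'].astype(int)
    hsv=cv2.cvtColor(d['img'],cv2.COLOR_RGB2HSV)
    reg=(abs(W[...,0]-.475)<.11)&(abs(W[...,1]+.256)<.06)&(W[...,2]>.055)&(W[...,2]<.30)&(im[...,0]-im[...,2]>22)
    zt=np.percentile(W[...,2][reg],95)
    ys,xs=np.nonzero(reg);P=W[reg]
    # normals by gradient
    gx=np.gradient(W,axis=1);gy=np.gradient(W,axis=0);N=np.cross(gy,gx);N/=np.linalg.norm(N,axis=-1,keepdims=True)+1e-12
    N*=np.sign((N*(d['eye']-W)).sum(-1,keepdims=True))
    er=lambda m:cv2.erode(m.astype(np.uint8),np.ones((3,3)))>0
    top=reg&(N[...,2]>.85)&(abs(W[...,2]-zt)<.012)
    face=reg&(N[...,1]>.8)
    def plane(Q):
        c=Q.mean(0);return c,np.linalg.svd(Q-c,full_matrices=False)[2][2]
    T=W[top];c,nr=plane(W[er(top)]);print(n,'top n',top.sum(),'c',c.round(4),'normal',(nr*np.sign(nr[2])).round(3),rect(T))
    low=face&(abs(W[...,0]-.475)<.035)&(W[...,2]<zt-.03)
    F=W[low];c,nr=plane(W[er(low)]);print(n,'post face',low.sum(),'normal',(nr*np.sign(nr[1])).round(3),'z',F[:,2].min().round(4),F[:,2].max().round(4))
    B=F[F[:,2]<np.percentile(F[:,2],15)];print('  foot edge x',B[:,0].min().round(4),B[:,0].max().round(4),'y',np.median(B[:,1]).round(4))
E
python3 meas.py 1
```

```text
top top n 576 c [ 0.5279 -0.2533  0.2376] normal [ 0.017 -0.067  0.998] (array([ 476.7, -257.3]), array([145.6,  21.7]), 4.6)
top post face 625 normal [-0.076  0.996  0.038] z 0.0902 0.21
  foot edge x 0.4518 0.4932 y -0.2409
side top n 327 c [ 0.4666 -0.2572  0.2373] normal [ 0.025 -0.11   0.994] (array([ 474.5, -255.6]), array([145.7,  25.5]), 4.3)
side post face 755 normal [-0.087  0.996  0.034] z 0.0902 0.208
  foot edge x 0.4498 0.492 y -0.2394
```

The foot centre is about (0.472, −0.2525) and the slot centre about (0.473, −0.256). The bar is at 4.5° and the slot at 3.6°, with the stand tilted about 2.3° over the thin side, which the 5 mm clearance allows. I'll correct and lower partway.

Emit:
jog_arm:
  motion:
    - [0.1,-0.3,0,-0.9,230]
    - [0,0,0,0,230]
    - [0,0,-0.8,0,230]
    - [0,0,-0.8,0,230]
    - [0,0,-0.8,0,230]
    - [0,0,0,0,230]
    - [0,0,0,0,230]
    - [0,0,0,0,230]

```text
t: 8.07
tcp_pos: [0.4755, -0.2572, 0.1817]
tool_rot: [0.999, 0.03, -0.008, -0.023]
force: [0.4, 0.8, -0.8]
finger_gap: 0.27
```

```bash
cat > look.py <<'E'
from station import *
import cv2,numpy as np,sys
k=sys.argv[1]
for n in('top','side'):
    d=snapshot(n);np.savez(f'{n}{k}.npz',**d)
a=np.load(f'top{k}.npz')['img'];b=np.load(f'side{k}.npz')['img']
cv2.imwrite(f'pics/b{k}.png',np.hstack([cv2.resize(a[120:300,340:480],(400,514)),cv2.resize(b[20:200,280:420],(400,514))])[:,:,::-1])
E
python3 st.py; python3 look.py 2; python3 meas.py 2
```

```text
8.07 [ 0.4755 -0.2572  0.1817] jawdeg -86.63 tilt [-0.0164  0.0458 -0.9988] gap 0.27 F [ 0.4  0.8 -0.8] q [-0.72  0.49  1.67  0.03  1.02  0.78]
top top n 247 c [ 0.5224 -0.261   0.21  ] normal [ 0.021 -0.029  0.999] (array([ 522. , -256.2]), array([55.2, 22.4]), 2.0)
top post face 537 normal [-0.062  0.997  0.041] z 0.0636 0.1813
  foot edge x 0.4517 0.4949 y -0.2424
side top n 313 c [ 0.4704 -0.258   0.2099] normal [ 0.028 -0.109  0.994] (array([ 474.4, -257.5]), array([147.5,  27.1]), 2.8)
side post face 695 normal [-0.039  0.998  0.057] z 0.0617 0.1809
  foot edge x 0.4504 0.4923 y -0.2406
```

View pics/b2.png

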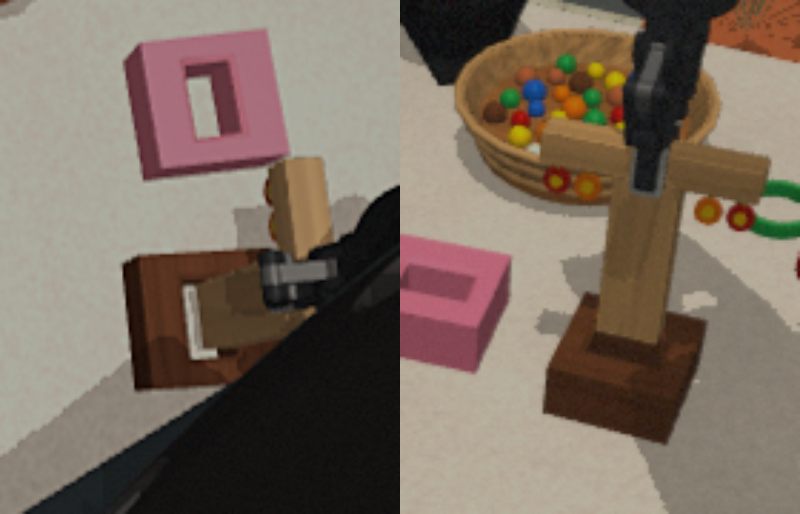

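The foot is just above the rim, centred in x, and could go a little toward −y. I'll nudge it 1.5 mm and enter the slot.

Emit:
jog_arm:
  motion:
    - [0.1,-0.15,0,0,230]
    - [0,0,0,0,230]
    - [0,0,-0.7,0,230]
    - [0,0,-0.7,0,230]
    - [0,0,-0.7,0,230]
    - [0,0,-0.2,0,230]
    - [0,0,0,0,230]
    - [0,0,0,0,230]

```text
t: 8.83
tcp_pos: [0.4773, -0.2594, 0.1572]
tool_rot: [0.999, 0.03, -0.007, -0.022]
force: [-0.4, -0.1, -1.0]
finger_gap: 0.273
```

```bash
python3 st.py; python3 look.py 3
```

```text
8.83 [ 0.4773 -0.2594  0.1572] jawdeg -86.63 tilt [-0.0143  0.044  -0.9989] gap 0.273 F [-0.4 -0.1 -1. ] q [-0.72  0.53  1.69  0.03  0.96  0.78]
```

View pics/b3.png

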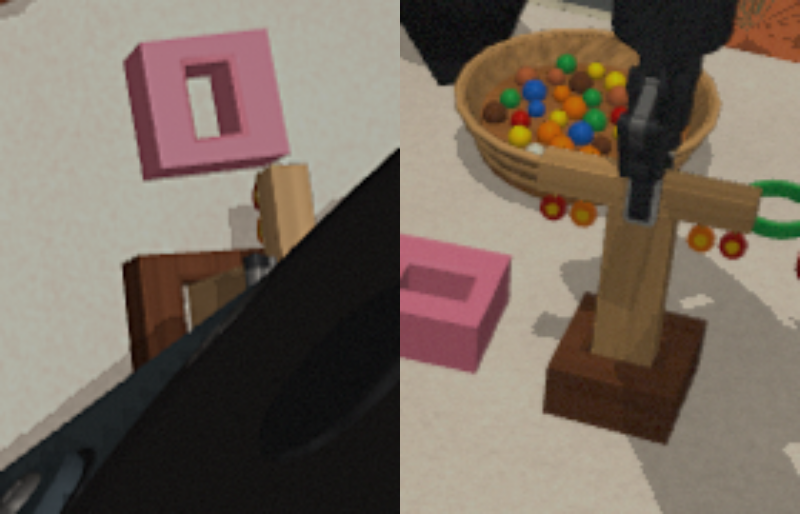

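The foot is inside the slot at about 36 mm, with no contact force. Continuing down.

Emit:
jog_arm:
  motion:
    - [-0.15,0,-0.4,0,230]
    - [0,0,-0.6,0,230]
    - [0,0,-0.6,0,230]
    - [0,0,-0.6,0,230]
    - [0,0,0,0,230]
    - [0,0,0,0,230]

```text
t: 9.43
tcp_pos: [0.4761, -0.2599, 0.1338]
tool_rot: [0.999, 0.03, -0.006, -0.021]
force: [-0.0, 0.7, -1.2]
finger_gap: 0.269
```

```bash
python3 st.py
```

```text
9.43 [ 0.4761 -0.2599  0.1338] jawdeg -86.62 tilt [-0.0126  0.0425 -0.999 ] gap 0.269 F [-0.   0.7 -1.2] q [-0.72  0.57  1.71  0.03  0.91  0.77]
```

Emit:
jog_arm:
  motion:
    - [0,0,-0.4,0,230]
    - [0,0,-0.4,0,230]
    - [0,0,-0.2,0,230]
    - [0,0,-0.1,0,230]
    - [0,0,0,0,230]

```text
t: 9.85
tcp_pos: [0.4764, -0.2601, 0.1217]
tool_rot: [0.999, 0.03, -0.006, -0.021]
force: [0.8, 0.5, -1.0]
finger_gap: 0.267
```

```bash
python3 st.py
```

```text
9.85 [ 0.4764 -0.2601  0.1217] jawdeg -86.62 tilt [-0.0123  0.0423 -0.999 ] gap 0.267 F [ 0.8  0.5 -1. ] q [-0.72  0.59  1.72  0.03  0.88  0.77]
```

Emit:
jog_arm:
  motion:
    - [0,0,-0.1,0,230]
    - [0,0,-0.1,0,230]
    - [0,0,0,0,230]

```text
t: 10.1
tcp_pos: [0.4767, -0.2603, 0.1221]
tool_rot: [0.999, 0.03, -0.005, -0.021]
force: [-0.4, -0.3, -2.3]
finger_gap: 0.268
```

```bash
python3 st.py
```

```text
10.1 [ 0.4767 -0.2603  0.1221] jawdeg -86.6 tilt [-0.0115  0.0416 -0.9991] gap 0.268 F [-0.4 -0.3 -2.3] q [-0.72  0.58  1.71  0.03  0.88  0.77]
```

Emit:
jog_arm:
  motion:
    - [0,0,-0.3,0,230]
    - [0,0,-0.3,0,230]

```text
t: 10.27
tcp_pos: [0.4774, -0.2607, 0.1213]
tool_rot: [0.999, 0.03, -0.004, -0.02]
force: [-5.3, 3.2, 26.5]
finger_gap: 0.272
```

```bash
python3 st.py; python3 look.py 4; python3 meas.py 4
```

```text
10.27 [ 0.4774 -0.2607  0.1213] jawdeg -86.57 tilt [-0.0098  0.0404 -0.9991] gap 0.272 F [-5.3  3.2 26.5] q [-0.72  0.59  1.71  0.03  0.87  0.77]Traceback (most recent call last):
  File "meas.py", line 18, in <module>
    T=W[top];c,nr=plane(W[er(top)]);print(n,'top n',top.sum(),'c',c.round(4),'normal',(nr*np.sign(nr[2])).round(3),rect(T))
                  ~~~~~^^^^^^^^^^^^
  File "meas.py", line 17, in plane
    c=Q.mean(0);return c,np.linalg.svd(Q-c,full_matrices=False)[2][2]
                         ~~~~~~~~~~~~~~~~~~~~~~~~~~~~~~~~~~~~~~~~~^^^
IndexError: index 2 is out of bounds for axis 0 with size 1
```

View pics/b4.png

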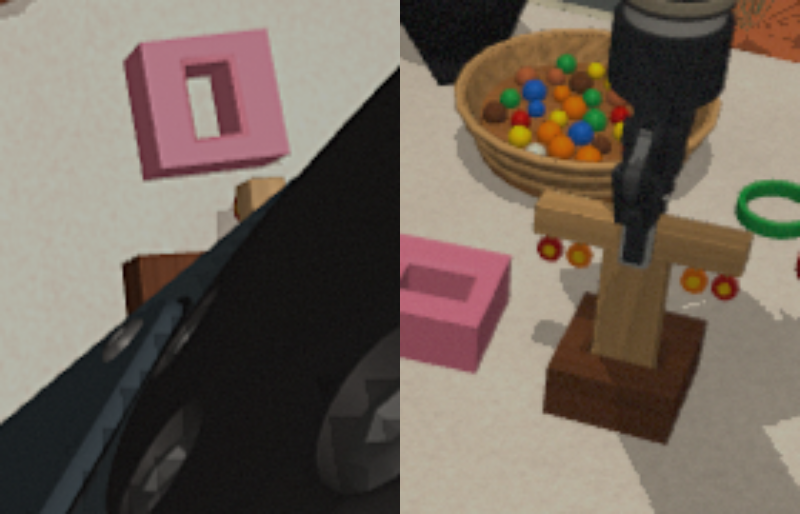

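Contact at 26 N with the TCP at 0.121, the same height as at the grasp, so the foot is on the counter. I'll relieve the press and open gently.

Emit:
jog_arm:
  motion:
    - [0,0,0.1,0,230]
    - [0,0,0,0,180]
    - [0,0,0,0,165]
    - [0,0,0,0,140]
    - [0,0,0,0,110]
    - [0,0,0,0,90]
    - [0,0,0,0,90]
  squeeze: 20

```text
t: 10.95
tcp_pos: [0.4785, -0.2617, 0.1235]
tool_rot: [0.999, 0.03, -0.002, -0.019]
force: [0.1, -0.7, -0.7]
finger_gap: 0.647
```

```bash
python3 st.py; python3 look.py 5
```

```text
10.95 [ 0.4785 -0.2617  0.1235] jawdeg -86.56 tilt [-0.006   0.0371 -0.9993] gap 0.647 F [ 0.1 -0.7 -0.7] q [-0.72  0.58  1.71  0.03  0.87  0.77]
```

View pics/b5.png

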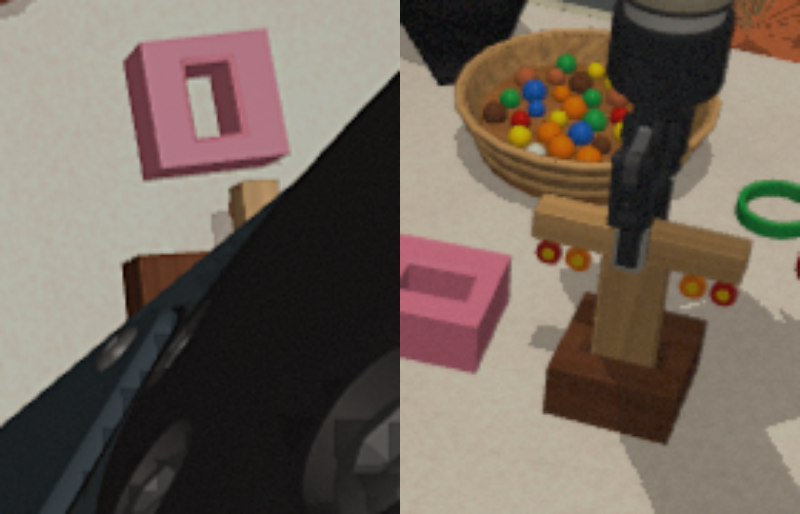

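The jaws are open and clear, and the stand has settled upright in the slot. Raising straight up.

Emit:
jog_arm:
  motion:
    - [0,0,0.6,0,90]
    - [0,0,1.2,0,90]
    - [0,0,1.5,0,90]
    - [0,0,1.5,0,90]
    - [0,0,1.5,0,90]
    - [0,0,1.5,0,90]
    - [0,0,1.5,0,90]
    - [0,0,0,0,90]

```text
t: 11.72
tcp_pos: [0.4771, -0.2605, 0.221]
tool_rot: [0.999, 0.03, -0.004, -0.02]
force: [-0.3, 0.0, -0.8]
finger_gap: 0.648
```

Emit:
jog_arm:
  motion:
    - [0,2.0,0.5,0,90]
    - [0,3,0,0,90]
    - [0,3,0,0,90]
    - [0,3,0,0,90]
    - [0,3,0,0,90]
    - [0,3,0,0,90]
    - [0,1,0,0,90]
    - [0,0,0,0,90]
    - [0,0,0,0,90]
    - [0,0,0,0,90]

```text
t: 12.55
tcp_pos: [0.4752, -0.0767, 0.2243]
tool_rot: [0.999, 0.028, -0.004, -0.018]
force: [-0.4, -0.5, 0.7]
finger_gap: 0.65
```

```bash
python3 st.py; python3 look.py 6; python3 meas.py 6; python3 - <<'E'
import numpy as np,cv2
cv2.imwrite('pics/s6.png',np.hstack([cv2.resize(np.load(f+'6.npz')['img'],(400,300)) for f in('top','side')])[:,:,::-1])
E
```

```text
12.55 [ 0.4752 -0.0767  0.2243] jawdeg -86.79 tilt [-0.0085  0.036  -0.9993] gap 0.65 F [-0.4 -0.5  0.7] q [-0.41  0.35  1.78  0.03  1.03  1.09]meas.py:17: RuntimeWarning: Mean of empty slice.
  c=Q.mean(0);return c,np.linalg.svd(Q-c,full_matrices=False)[2][2]
  ret = um.true_divide(
Traceback (most recent call last):
  File "meas.py", line 18, in <module>
    T=W[top];c,nr=plane(W[er(top)]);print(n,'top n',top.sum(),'c',c.round(4),'normal',(nr*np.sign(nr[2])).round(3),rect(T))
                  ~~~~~^^^^^^^^^^^^
  File "meas.py", line 17, in plane
    c=Q.mean(0);return c,np.linalg.svd(Q-c,full_matrices=False)[2][2]
                         ~~~~~~~~~~~~~~~~~~~~~~~~~~~~~~~~~~~~~~~~~^^^
IndexError: index 2 is out of bounds for axis 0 with size 0
```

View pics/b6.png

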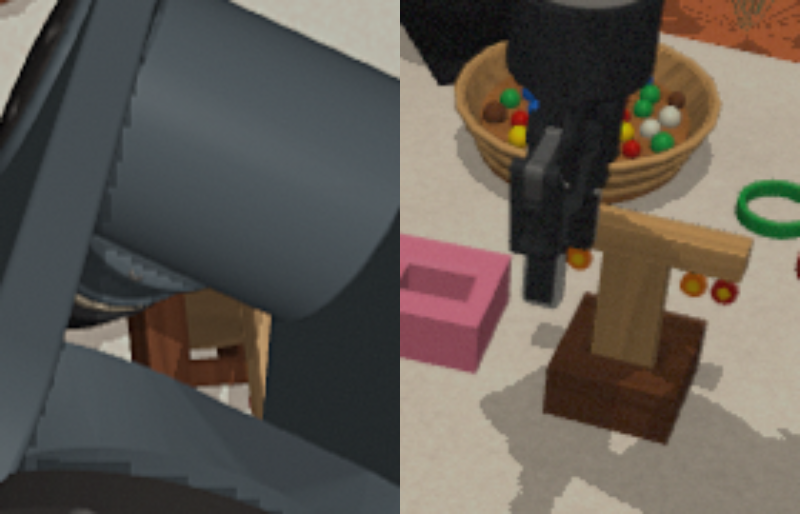

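View pics/s6.png

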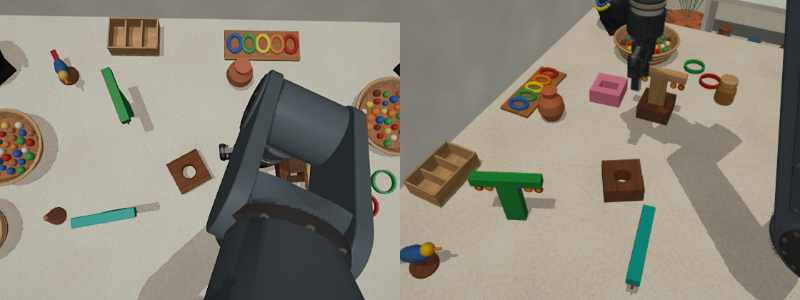

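The stand is standing in the dark slot base, and the vase and look-alikes are where they were. The arm hides part of the view, so I'll move aside for a clear check.

Emit:
jog_arm:
  motion:
    - [0,3,0.3,0,90]
    - [0,3,0.3,0,90]
    - [0,3,0.3,0,90]
    - [0,3,0.3,0,90]
    - [0,3,0.3,0,90]
    - [0,3,0,0,90]
    - [0,1,0,0,90]
    - [0,0,0,0,90]
    - [0,0,0,0,90]
    - [0,0,0,0,90]

```text
t: 13.48
tcp_pos: [0.4827, 0.1053, 0.2398]
tool_rot: [1.0, 0.017, 0.0, -0.015]
force: [-0.3, -1.0, -1.0]
finger_gap: 0.645
```

```bash
python3 st.py; python3 look.py 7; python3 meas.py 7
```

```text
13.48 [0.4827 0.1053 0.2398] jawdeg -88.09 tilt [-1.000e-04  3.060e-02 -9.995e-01] gap 0.645 F [-0.3 -1.  -1. ] q [-0.03  0.34  1.75  0.04  1.06  1.49]
top top n 578 c [ 0.4879 -0.254   0.1508] normal [-0.005  0.033  0.999] (array([ 476.8, -256.1]), array([144.8,  22.4]), 3.2)
top post face 280 normal [-0.064  0.998 -0.011] z 0.0552 0.1219
  foot edge x 0.4545 0.4986 y -0.2461
side top n 349 c [ 0.4929 -0.2551  0.1491] normal [ 0.011 -0.117  0.993] (array([ 474.8, -255. ]), array([145.2,  23.8]), 4.0)
side post face 378 normal [-0.006  1.    -0.028] z 0.0551 0.1198
  foot edge x 0.4532 0.4939 y -0.245
```

View pics/b7.png

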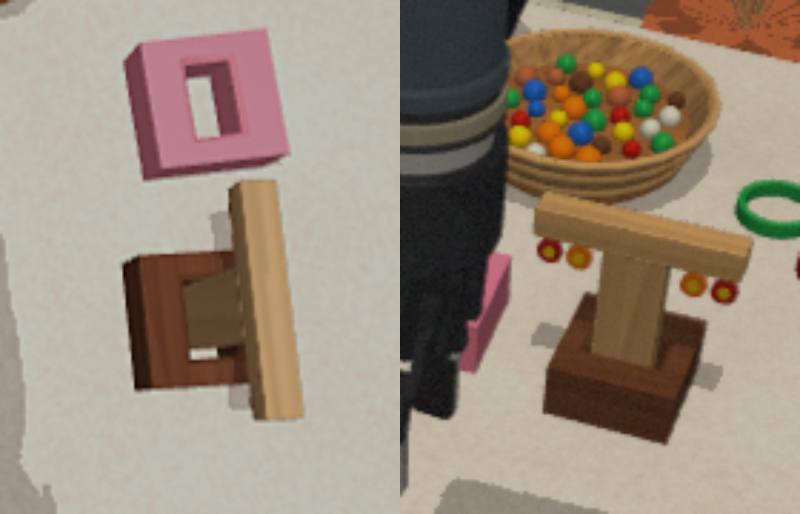

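The bar top measures 0.150 m, its centre is about (0.476, −0.2555), its yaw is 3–4°, and the stand is upright with the arm clear. Handing in.

```bash
python3 -c "
from station import *
print(sign_off())"
```

```text
the job is handed in; nothing more can be done
None
```

I gripped the pale T across mid-bar and turned it about −96°. Then I threaded it through the oblong slot of the dark base and lowered it to the counter, where the last contact force was about 26 N. I released it and moved the arm clear, signing off at about 13.6 s.

**Last checks:**
- **Seating:** the bar top measured 0.149–0.151 m against a nominal 0.150, so the foot is fully down.
- **Alignment:** the bar sits at 3.2–4.0° and the slot at about 3.7°. Its centre is within about 3 mm of the slot's.
- **Upright:** the post looks upright in both views, and the arm is not touching it.
- **Other objects:** by eye, the vase and the look-alikes were where they started; I did not measure the vase.

**What disagreed:**
- **Camera offset:** the two cameras differed by 2–4 mm on the slot centre.
- **Tool tilt:** the tool picked up about 2.4° of tilt during the carry, which the slot clearance took up when I released the stand.
- **Tilt fits:** plane fits on the narrow bar top disagreed by several degrees. I relied on the post face, which was within about 2° of vertical.

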